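# Make up the framing kit and the clay kit

## Robot

A 6-joint arm with a two-finger parallel gripper is mounted at the origin on the work surface; the furniture and walls round the work are solid. World frame = base frame: x ahead of the robot, y to its left, z up, the work surface at z = 0. Lengths are in m, angles in rad, forces in N, time in s.
With the tool pointing down it reaches from about 0.35 to 0.775 m from the base axis. Payload 5.5 kg.
Tool frame: the origin (TCP) lies at the very end of the fingers, on their centre line; the grasp point (between the pads) lies 19 mm behind it; z points along the fingers, y is the line along which they close (so a half turn about z gives the same grasp; the last joint's range is limited). The gripper opens to 85 mm and grips with 20 to 120 N. Pads are 22 mm wide; open, the fingers measure 114 mm over their backs; the gripper's body (76 mm by 85 mm) begins 54 mm behind the grasp point. The pads swing forward as they close: fully open they stand 13 mm farther back than shut.
Start: joints at [-1.393, 0.313, 0.046, 1.304, 0, 1.431], TCP at [0.18, -0.546, 0.231] pointing down, gripper open.
Joint ranges: [-2.76, 2.76], [-0.86, 1.69], [-1.03, 1.26], [-2.2, 2.34], [-1.47, 1.5], [-3.14, 3.14]. Speed limits (rad/s): [2.57, 2.57, 3.14, 3.14, 3.14, 3.14].

## Interface

Orientations are given as a unit quaternion [w, x, y, z].
In Python, from workcell import env, viewer, nets gives the robot as it stands. The module is installed in compiled form; this text tells all that it offers.
- The arm moves only by the tool drive_effector, called after "Request:" as name(argument=value, ...), one argument or row to a line, values as JSON. Schema: {"type":"object","properties":{"segments":{"type":"array","items":{"type":"object","properties":{"d":{"type":"array","items":{"type":"number"},"minItems":3,"maxItems":3},"turn_vec":{"type":"array","items":{"type":"number"},"minItems":3,"maxItems":3}},"additionalProperties":false},"minItems":1,"maxItems":8},"finger_gap":{"type":"number"},"force":{"type":"number"},"only":{"type":"string"},"quiet":{"type":"boolean"},"lines":{"type":"string"}},"required":["segments"],"additionalProperties":false}. segments is a list of rows, 1 to 8 of them, each an object with the fields d (a list: dx, dy, dz in parts of the range, where 1.0 means 0.4 m), turn_vec (a list: a rotation vector rx, ry, rz in normalised numbers (1 is 4 rad)); a field left out counts as zero; each row is the pose to reach, as a shift and turn from the pose commanded when the call began, along the tool's axes at that moment; what a row does not reach only later rows make up. A row lasts 1/8 s, in which the tool goes at most 0.0625 m and 0.188 rad, less where a joint would pass 70% of its speed; a pose out of reach is approached as far as the arm can. finger_gap is the finger opening in m, set as the call begins (left out keeps the last). The fingers move at their own pace and stop on an object; force is the grip in N (left out, the last holds). Time passes only in rows, so rows that do not move let the fingers close. The tool returns the time, the measured TCP pose, the force, the opening and the grip force at its end. only (a regular expression) keeps the lines of the reply that match it, lines (a string "A,B") keeps lines A to B, and quiet returns only ok. Shift and turn numbers lie between -1 and 1, and a call with a number outside is refused. Input that does not fit is refused with a message, and nothing moves.
- env.get_state(): the state, without advancing time (a new reading comes with each control period).
- viewer.read_camera(name): name is "scene" or "top" or "wrist"; returns a dict with "image" (420x560x3 uint8, red, green, blue), "K" (3x3 intrinsics, pixels), "D" ([k1, k2, p1, p2, k3] as OpenCV has them; the pictures are not rectified), "R" (3x3) and "t" (3): a world point X has camera coordinates R X + t. Camera axes: x right, y down, z forward; pixel columns grow to the right and rows downward; lengths in m; the calibration is good to about 2 mm. A picture is of the moment at which its call begins. There is no depth.
- env.hand_in(): hands the job in; it is judged then, once.
Trained networks look in a picture, given as the dict that the camera call returned (one of the last four; its "shot" number tells which), for a name from the list of things; names that differ only in an ending like _2 or _b are one class to them, and where a whole thing is asked for, a point or a joint stands for the part that bears it (a point fixed in the world has none). Each returns a list of dicts, best first, with "confidence" (0 to 1); they miss things now and then, are a little off and sometimes report something else, mostly with a low value. They report only what shows in the picture. A call takes as long as a camera call.
- nets.outline_of(label, picture): "region" (420x560 bool, what is visible of it) and "box" ([left, top, right, bottom] in pixels, round what is visible of it).
The state is a dict: "clock": time; "joint_pos": joint angles; "qvel": joint speeds; "tau": joint torques, N m; "tcp_pos": TCP position; "orientation": TCP orientation; "wrist_force": force on the tool from outside, world axes, zero at the start; "ft_torque": the same for the moment, N m; "finger_gap": finger opening in m; "grip_force": force on a finger pad.
Only numpy, scipy, OpenCV 4.12 (cv2) and the standard library are available. Lean on these libraries where they do the work, as an engineer would, in place of code of your own. Each camera call takes 0.05 s, during which the arm holds its last target. There are 200 camera calls.

## Task

Make up two kits for the model-making class from the stock between the two wooden trays. The framing kit goes in the wide tray with three bays: the wooden lath in the long bay and the roll of tape in the larger of the other two, the smallest bay staying empty; the clay kit goes in the narrow tray with two bays: the clay block in the larger bay and the dish of beads in the smaller. Lay every piece flat on the floor of its bay, clear of the dividers, and leave the matchbox and the two cartons where they are.

Things in the scene. Friction and masses are not known exactly. Their poses are not given: they have to be found in the camera images.
- three_bay_tray: Wide wooden tray, fixed: 152 (x) x 196 (y) mm, 9 high; floor 4 mm thick, walls and dividers 6 mm thick, 5 mm above the floor. Origin: centre of underside, z up. Bays, inner mm x by y, centre in tray x, y: long bay 50 x 184 at (+45, 0) for the lath; larger of the other two 84 x 100 at (-28, +42) for the tape; smallest 84 x 78 at (-28, -53), stays empty.
- two_bay_tray: Narrow wooden tray, fixed: 94 (x) x 208 (y) mm, 9 high; floor 4 mm thick, walls and divider 6 mm thick, 5 mm above the floor. Origin: centre of underside, z up. Bays, inner mm x by y, centre in tray x, y: larger 82 x 110 at (0, -43) for the clay block; smaller 82 x 80 at (0, +58) for the dish.
- lath: Flat offcut of plain wood, 30 (x) x 160 (y) x 12 (z) mm, 40 g, lying flat on the bare table between the trays (not the scrap stick on the newspaper). Origin: centre of its underside; y along its length.
- tape_roll: Roll of beige masking tape lying flat, 66 mm across, 19 mm high, about 70 g. Origin: centre of its underside, z up.
- clay_block: Rough brick-red block of fired clay, 61 (x) x 91 (y) x 55 (z) mm, about 420 g. Origin: centre of its underside; y along its length.
- bead_dish: Small round brass dish filled with beads (the beads are fixed in it), 54 mm across at the rim, 17 mm high, 60 g; narrower at the foot. Origin: centre of its underside, z up.
- matchbox: Bystander, leave alone: matchbox 37 (x) x 52 (y) x 14 mm, at the robot's far right. Origin: centre of its underside.
- striped_carton: Bystander, leave alone: small striped carton 30 (x) x 72 (y) x 45 mm, beyond the stock. Origin: centre of its underside.
- flat_carton: Bystander, leave alone: flat blue carton 40 (x) x 75 (y) x 22 mm, beyond the stock. Origin: centre of its underside.

How it is judged:
At the end, for the whole second after the job is handed in: Each of the four pieces is released, at rest and flat (0.08 rad) on the floor of its own bay (underside under 2 mm above it), inside the bay walls (12 to 19 mm of play round the bay centre); the matchbox and the two cartons are within 20 mm of where they were (x of lath in the frame of three_bay_tray between 0.033 and 0.057 m and y of lath in the frame of three_bay_tray between -0.014 and 0.014 m and z of lath in the frame of three_bay_tray between 0 and 0.006 m and angle between each of lath, tape_roll, clay_block, bead_dish's own z axis and vertical below 0.08 rad and linear speed of each of lath, tape_roll, clay_block, bead_dish below 0.02 m/s and angular speed of each of lath, tape_roll, clay_block, bead_dish below 0.2 rad/s and contact force between each of lath, tape_roll, clay_block, bead_dish and the fingers below 0.05 N and x of tape_roll in the frame of three_bay_tray between -0.04 and -0.016 m and y of tape_roll in the frame of three_bay_tray between 0.023 and 0.061 m and z of tape_roll in the frame of three_bay_tray between 0 and 0.006 m and x of clay_block in the frame of two_bay_tray between -0.013 and 0.013 m and y of clay_block in the frame of two_bay_tray between -0.056 and -0.03 m and z of clay_block in the frame of two_bay_tray between 0 and 0.006 m and x of bead_dish in the frame of two_bay_tray between -0.016 and 0.016 m and y of bead_dish in the frame of two_bay_tray between 0.043 and 0.073 m and z of bead_dish in the frame of two_bay_tray between 0 and 0.006 m and distance of each of matchbox, striped_carton, flat_carton from where it was at the start of the episode below 0.02 m); the robot touches nothing.
It fails at once if the matchbox is shoved out of its place (more than 20 mm) (distance of matchbox from where it was at the start of the episode above 0.02 m).
It fails at once if the striped carton is shoved out of its place (more than 20 mm) (distance of striped_carton from where it was at the start of the episode above 0.02 m).
It fails at once if the flat carton is shoved out of its place (more than 20 mm) (distance of flat_carton from where it was at the start of the episode above 0.02 m).
It also fails if it takes over 88 s, if anything falls off the work surface, if the arm or the gripper's body presses on something with over 40 N, if the wrist force passes 120 N, or if a joint passes its speed limit or range.

## Working session

There is one attempt and no reset: what is moved stays moved. The work goes in short steps, Python scripts to look and compute and a tool call to move; the robot and the scene stay as the last step left them, time stands still between calls to the robot, and variables do not carry over. Pictures are saved under pics/ and viewed, at most 15 in all, crops included, and the job is handed in when it is done.

```bash
mkdir -p pics; cat > h.py <<'E'
import numpy as np, cv2
from workcell import env, viewer, nets
def shot(cam,name=None):
    p=viewer.read_camera(cam)
    if name: cv2.imwrite(f'pics/{name}.png',p['image'][:,:,::-1])
    return p
def world(p,uv,z):
    q=cv2.undistortPoints(np.array(uv,float).reshape(-1,1,2),np.array(p['K'],float),np.array(p['D'],float)).reshape(-1,2)
    R=np.array(p['R']);t=np.array(p['t']);c=-R.T@t
    d=np.c_[q,np.ones(len(q))]@R
    return c+d*((z-c[2])/d[:,2])[:,None]
def pix(p,X):
    return cv2.projectPoints(np.array(X,float).reshape(-1,1,3),cv2.Rodrigues(np.array(p['R']))[0],np.array(p['t'],float),np.array(p['K'],float),np.array(p['D'],float))[0].reshape(-1,2)
def find(p,l):
    return nets.outline_of(l,p)
def rect(p,reg,z):
    c=max(cv2.findContours(reg.astype(np.uint8),cv2.RETR_EXTERNAL,cv2.CHAIN_APPROX_NONE)[0],key=cv2.contourArea)
    w=world(p,c.reshape(-1,2),z)[:,:2]
    r=cv2.minAreaRect((w*1000).astype(np.float32))
    return np.round(r[0],1),np.round(r[1],1),round(r[2],1)
E
cat > a.py <<'E'
from h import *
s=env.get_state(); print(s)
H=dict(three_bay_tray=.009,two_bay_tray=.009,lath=.012,tape_roll=.019,clay_block=.055,bead_dish=.017,matchbox=.014,striped_carton=.045,flat_carton=.022)
for cam in ['top','scene']:
    p=shot(cam,cam+'0'); R=np.array(p['R']);print(cam,-R.T@np.array(p['t']),p['K'][0][0])
    for l,z in H.items():
        for o in find(p,l)[:2]:
            print(l,round(o['confidence'],2),np.round(o['box']),rect(p,o['region'],z),o['region'].sum())
E
python3 a.py
```

```text
{'clock': 0.0, 'joint_pos': array([-1.39259401e+00,  3.14001055e-01,  4.50056679e-02,  1.30358902e+00,
       -2.13749041e-05,  1.43120761e+00]), 'qvel': array([ 4.61868915e-04, -1.73310862e-04,  1.22761602e-03, -2.18684836e-03,
        9.17038367e-05, -1.05491886e-03]), 'tau': array([ 1.33803071e-03, -4.80628896e+01,  2.98532528e+01,  1.94229040e-02,
        1.41403989e-04,  5.58739956e-06]), 'tcp_pos': array([ 0.17957208, -0.5457206 ,  0.2304194 ]), 'orientation': array([-8.93668894e-04,  9.87402250e-01,  1.58227678e-01, -2.79454708e-05]), 'wrist_force': array([-0.3133039 , -0.60025021,  0.63490361]), 'ft_torque': array([-0.03871975, -0.05555169, -0.00770106]), 'grip_force': 0.0, 'finger_gap': 0.08541094706112556}
top [ 0.53739209 -0.22637872  1.23619026] 457.4607736177839
three_bay_tray 0.68 [384. 259. 404. 279.] (array([ 450.8, -493.8]), array([38.3, 56.2]), 13.3) 294
three_bay_tray 0.67 [155. 170. 222. 247.] (array([623.5,  47.3]), array([154.7, 196.6]), 82.2) 4129
lath 0.85 [276. 243. 286. 305.] (array([ 445.9, -196.5]), array([ 29.2, 158.6]), 89.2) 652
tape_roll 0.65 [237. 217
[... 854 characters left out ...]
]), array([58.9, 54.3]), 56.7) 290
tape_roll 0.62 [233. 175. 259. 204.] (array([ 567.5, -118.3]), array([81.4, 64.3]), 61.5) 381
clay_block 0.97 [254. 158. 294. 192.] (array([ 656.4, -131.7]), array([ 98. , 110.2]), 89.8) 806
bead_dish 0.6 [277. 203. 297. 218.] (array([ 622.6, -243.5]), array([58.6, 51.3]), 56.7) 273
bead_dish 0.57 [234. 175. 258. 204.] (array([ 568.3, -116.4]), array([81.1, 64.3]), 61.5) 375
matchbox 0.92 [271. 298. 298. 330.] (array([ 448.9, -498.4]), array([44.1, 60.1]), 13.3) 458
striped_carton 0.88 [268. 126. 290. 152.] (array([758.8,   1.6]), array([121.4,  51.8]), 79.0) 342
flat_carton 0.54 [290. 156. 314. 180.] (array([ 766.6, -127.9]), array([60.1, 79.2]), 13.2) 303
```

```bash
python3 - <<'E'
import cv2
i=cv2.imread('pics/top0.png')[120:330,140:420]
cv2.imwrite('pics/topc.png',cv2.resize(i,None,fx=2.8,fy=2.8,interpolation=cv2.INTER_CUBIC))
i=cv2.imread('pics/scene0.png')[110:340,160:460]
cv2.imwrite('pics/scenec.png',cv2.resize(i,None,fx=2.6,fy=2.6,interpolation=cv2.INTER_CUBIC))
E
```

```text
(no output)
```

View pics/topc.png

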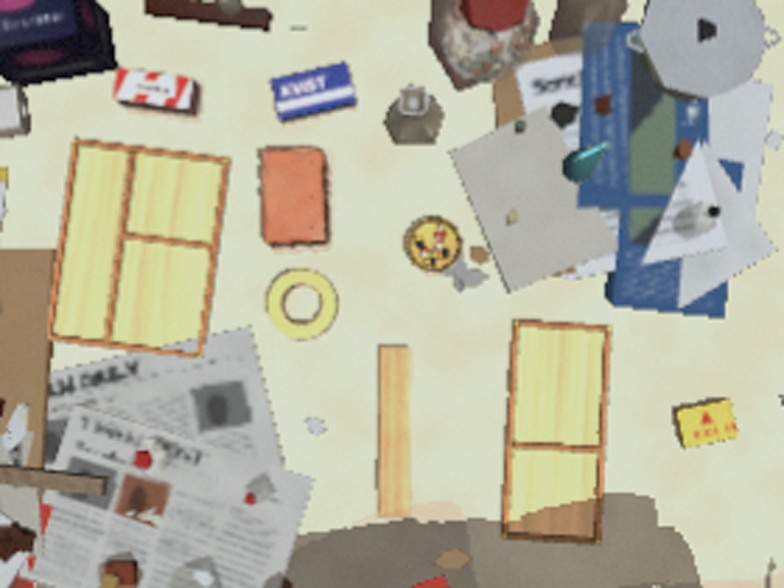

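View pics/scenec.png

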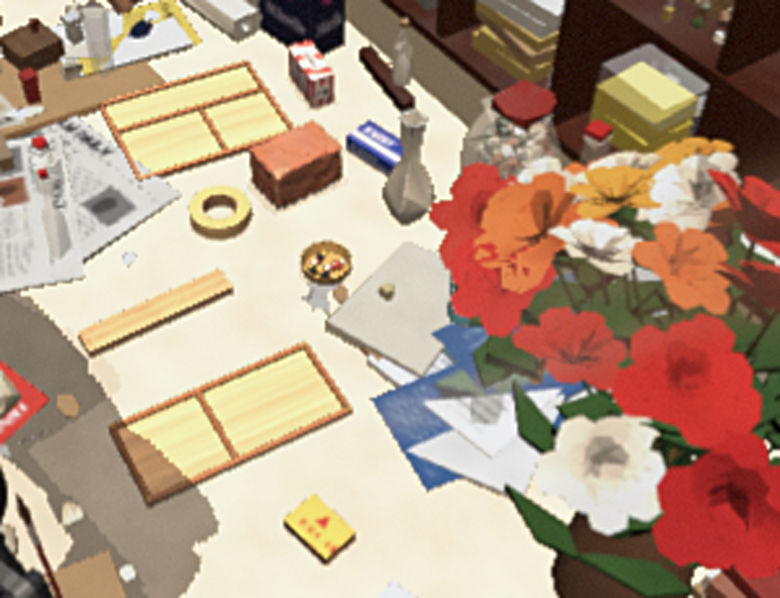

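The top view (crop = px×2.8, offset 140,120) shows the wide tray at crop (140,245). Its long bay is on the left, and the larger of the other two bays is lower right, nearer the robot. The narrow tray is at (555,430) with its larger bay at the far end. The lath (395,430), tape (302,303), clay (293,195) and dish (433,243) match the networks' reports. There's a vase at (413,115) to stay clear of.

```bash
cat >> h.py <<'E'
from scipy.spatial.transform import Rotation as Ro
def plan(*steps):
    """steps (x,y,z,psi_deg), each: row from the current pose"""
    s=env.get_state();q=s['orientation'];R=Ro.from_quat([q[1],q[2],q[3],q[0]]);p=s['tcp_pos']
    print('psi',np.degrees(np.arctan2(*R.as_matrix()[1::-1,0])).round(2),'tcp',p.round(4))
    for x,y,z,a in steps:
        c,b=np.cos(np.radians(a)),np.sin(np.radians(a))
        T=Ro.from_matrix([[c,b,0],[b,-c,0],[0,0,-1]])
        print(np.round(np.r_[R.inv().apply(np.array([x,y,z])-p),(R.inv()*T).as_rotvec()],4))
E
python3 - <<'E'
from h import *
p=shot('top')
off=np.array([140,120])
def cr(l): return np.array(l)/2.8+off-0.5+0.5/2.8
def tray(cl,n,w,h):
    img=cv2.cvtColor(p['image'],cv2.COLOR_RGB2GRAY)
    W=world(p,cr(cl),.009)[:,:2]; c=W.mean(0)
    # model corners: tray frame far-left(+x,-y) far-right(-x,-y) near-right(-x,+y) near-left(+x,+y)
    M=np.array([[w,-h],[-w,-h],[-w,h],[w,h]])/2
    Wc=W-c; th=np.arctan2((M[:,0]*Wc[:,1]-M[:,1]*Wc[:,0]).sum(),(M*Wc).sum())
    R=np.array([[np.cos(th),-np.sin(th)],[np.sin(th),np.cos(th)]])
    print(n,c.round(4),'yaw',np.degrees(th).round(2),'res mm',((Wc-M@R.T)*1000).round(1).tolist())
    return c,R
c3,R3=tray([(77,140),(229,158),(201,355),(50,341)],'three',.152,.196)
c2,R2=tray([(514,321),(609,326),(599,542),(503,537)],'two',.094,.208)
o=[o for o in find(p,'three_bay_tray') if o['region'].sum()>2000][0]; print('three net',rect(p,o['region'],.009))
for o in find(p,'two_bay_tray')[:2]: print('two net',o['confidence'],rect(p,o['region'],.009))
print('lath',c3+R3@[.045,0],'tape',c3+R3@[-.028,.042],'clay',c2+R2@[0,-.043],'dish',c2+R2@[0,.058])
E
```

```text
three [0.6245 0.0458] yaw 82.4 res mm [[-2.0, -2.8], [-1.3, 1.9], [4.0, 3.9], [-0.6, -2.9]]
two [ 0.4443 -0.3505] yaw 86.05 res mm [[-2.0, -1.5], [-1.5, 1.6], [2.1, 1.5], [1.4, -1.6]]
three net (array([624.1,  48. ]), array([156.2, 194.7]), 82.0)
two net 0.59 (array([ 444.1, -351.8]), array([ 99.2, 209. ]), 86.8)
lath [0.63040264 0.09040397] tape [0.57911882 0.02359851] clay [ 0.48722803 -0.35342252] dish [ 0.38646808 -0.34646326]
```

```bash
python3 -c "
from h import *
plan((.31,-.37,.2,97),(.446,-.1965,.15,179.2))"
```

```text
psi 18.21 tcp [ 0.1797 -0.5463  0.2314]
[ 1.7890e-01 -1.2670e-01  3.1300e-02  1.0000e-04  1.0000e-04 -1.3752e+00]
[ 3.6230e-01 -2.4900e-01  8.1300e-02 -0.0000e+00  2.0000e-04 -2.8098e+00]
```

The rows are not in the units I measure in: shifts go in shares of 0.4 m and turns go in shares of 4 rad. I convert before sending: 0.179 m / 0.4 = 0.4475, 0.157 m / 0.4 = 0.3925, -1.375 rad / 4 = -0.3438.

Request:
drive_effector(
  segments=[
    {"d":[0.055,-0.04,0.01],"turn_vec":[0,0,-0.0425]},
    {"d":[0.1125,-0.08,0.02],"turn_vec":[0,0,-0.085]},
    {"d":[0.1675,-0.12,0.03],"turn_vec":[0,0,-0.1275]},
    {"d":[0.225,-0.1575,0.04],"turn_vec":[0,0,-0.1725]},
    {"d":[0.28,-0.1975,0.05],"turn_vec":[0,0,-0.215]},
    {"d":[0.335,-0.2375,0.0575],"turn_vec":[0,0,-0.2575]},
    {"d":[0.3925,-0.2775,0.0675],"turn_vec":[0,0,-0.3]},
    {"d":[0.4475,-0.3175,0.0775],"turn_vec":[0,0,-0.3438]},
  ],
  finger_gap=0.06,
)

```text
clock: 2.15
tcp_pos: [0.3106, -0.369, 0.2003]
orientation: [0.0, 0.661, 0.751, -0.0]
wrist_force: [-0.2, -0.2, -0.5]
finger_gap: 0.0602
grip_force: 0.0
```

```bash
python3 -c "
from h import *
plan((.446,-.1965,.12,179.2))"
```

```text
psi 97.32 tcp [ 0.3106 -0.369   0.2003]
[ 1.5390e-01  1.5630e-01  8.0300e-02 -2.0000e-04  6.0000e-04 -1.4291e+00]
```

In the tool's units: 0.156 m / 0.4 = 0.39, 0.154 m / 0.4 = 0.385, -1.43 rad / 4 = -0.3575.

Request:
drive_effector(
  segments=[
    {"d":[0.05,0.05,0.025],"turn_vec":[0,0,-0.045]},
    {"d":[0.1,0.1,0.05],"turn_vec":[0,0,-0.09]},
    {"d":[0.15,0.15,0.075],"turn_vec":[0,0,-0.135]},
    {"d":[0.2,0.2,0.1],"turn_vec":[0,0,-0.18]},
    {"d":[0.25,0.25,0.125],"turn_vec":[0,0,-0.225]},
    {"d":[0.3,0.3,0.15],"turn_vec":[0,0,-0.27]},
    {"d":[0.35,0.35,0.175],"turn_vec":[0,0,-0.315]},
    {"d":[0.385,0.39,0.2],"turn_vec":[0,0,-0.3575]},
  ],
)

```text
clock: 3.15
tcp_pos: [0.4468, -0.1969, 0.1201]
orientation: [0.0, 0.006, 1.0, -0.0]
wrist_force: [-0.5, -0.9, -0.6]
finger_gap: 0.0603
grip_force: 0.0
```

```bash
python3 -c "
from h import *
plan((.446,-.1965,.006,179.2))
p=shot('wrist','w1')
for l,z in dict(lath=.012,two_bay_tray=.009).items():
    for o in find(p,l)[:2]: print(l,o['confidence'],o['box'],rect(p,o['region'],z))
"
```

```text
psi 179.29 tcp [ 0.4468 -0.1969  0.1201]
[ 0.0008  0.0004  0.1141 -0.0002  0.0003  0.0016]
lath 0.58 [257.5, 102.8, 301.6, 302.9] (array([ 446.2, -196.9]), array([ 30.3, 159. ]), 88.9)
two_bay_tray 0.97 [0.8, 55.6, 150.4, 327.6] (array([ 444. , -349.4]), array([ 97.1, 207.6]), 85.8)
```

View pics/w1.png

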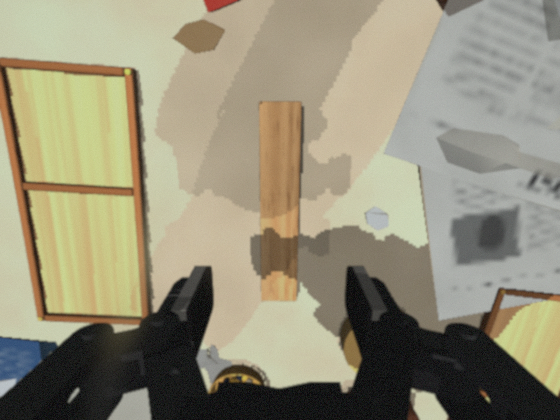

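The wrist view shows the lath at (258–301, 103–303) px, and its position agrees with the top camera to within 1 mm. The fingers straddle it, so I'm going down to grip.

In the tool's units: 0.115 m / 0.4 = 0.2875, 0.105 m / 0.4 = 0.2625, 0.006 rad / 4 = 0.0015.

Request:
drive_effector(
  segments=[
    {"d":[0,0,0.125],"turn_vec":[0,0,0.0015]},
    {"d":[0,0,0.225],"turn_vec":[0,0,0.0015]},
    {"d":[0,0,0.2625],"turn_vec":[0,0,0.0015]},
    {"d":[0,0,0.2875],"turn_vec":[0,0,0.0015]},
    {"d":[0,0,0.2875],"turn_vec":[0,0,0.0015]},
  ],
)

```text
clock: 3.92
tcp_pos: [0.4465, -0.1984, 0.0058]
orientation: [0.0, 0.013, 1.0, -0.0]
wrist_force: [-0.7, -0.2, 0.5]
finger_gap: 0.0598
grip_force: 0.0
```

Request:
drive_effector(
  segments=[
    {},
    {},
    {},
    {},
    {},
  ],
  finger_gap=0.02,
  force=40,
)

```text
clock: 4.55
tcp_pos: [0.4471, -0.1985, 0.0066]
orientation: [0.001, 0.012, 1.0, -0.001]
wrist_force: [-0.2, 0.1, 6.0]
finger_gap: 0.0289
grip_force: 39.6
```

```bash
python3 -c "
from h import *
plan((.4468,-.1969,.12,178.9),(.5,-.12,.12,175),(.630,.0915,.12,172.2))"
```

```text
psi 178.58 tcp [ 0.4471 -0.1985  0.0066]
[ 1.000e-04  1.400e-03 -1.134e-01 -1.600e-03  2.100e-03 -5.600e-03]
[-0.0512  0.0796 -0.1134 -0.0015  0.0022  0.0625]
[-0.1759  0.2942 -0.1135 -0.0014  0.0022  0.1114]
```

In the tool's units: -0.113 m / 0.4 = -0.2825, -0.06 m / 0.4 = -0.15.

Request:
drive_effector(
  segments=[
    {"d":[0,0.0025,-0.05]},
    {"d":[0,0.0025,-0.15]},
    {"d":[0,0.0025,-0.2825]},
    {"d":[0,0.0025,-0.2825]},
  ],
)

```text
clock: 5.05
tcp_pos: [0.4491, -0.1987, 0.1229]
orientation: [0.004, 0.012, 1.0, -0.003]
wrist_force: [0.1, -0.6, -0.5]
finger_gap: 0.0282
grip_force: 39.8
```

```bash
python3 -c "
from h import *
plan((.630,.0915,.12,172.2))
p=shot('wrist','w2')
i=p['image'][80:420,150:420,::-1]
cv2.imwrite('pics/w2.png',cv2.resize(i,None,fx=1.6,fy=1.6))
for o in find(p,'lath')[:2]: print(o['confidence'],o['box'],rect(p,o['region'],.126))
p=shot('scene')
c=pix(p,[.447,-.197,.12])[0].astype(int);print(c)
i=p['image'][c[1]-45:c[1]+45,c[0]-60:c[0]+60,::-1]
cv2.imwrite('pics/s2.png',cv2.resize(i,None,fx=6,fy=6,interpolation=cv2.INTER_CUBIC))
"
```

```text
psi 178.59 tcp [ 0.4491 -0.1987  0.1229]
[-0.1737  0.2945  0.0028 -0.0045  0.0081  0.1115]
0.61 [239.9, 98.3, 319.4, 389.0] (array([ 439.4, -198.9]), array([ 30.5, 141.2]), 88.4)
[214 199]
```

View pics/s2.png

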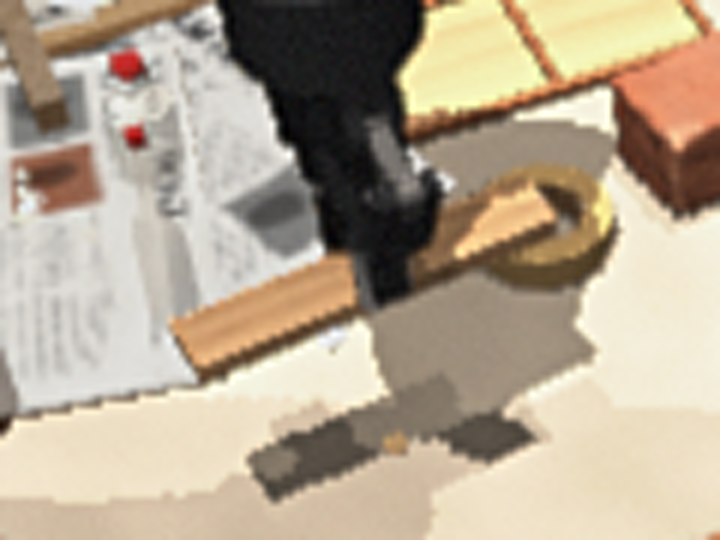

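In the tool's units: 0.2945 m / 0.4 = 0.7363, -0.174 m / 0.4 = -0.435, 0.1115 rad / 4 = 0.0279.

Request:
drive_effector(
  segments=[
    {"d":[-0.05,0.0875,0],"turn_vec":[0,0,0.005]},
    {"d":[-0.125,0.2125,0],"turn_vec":[0,0,0.01]},
    {"d":[-0.2,0.3375,0],"turn_vec":[0,0,0.015]},
    {"d":[-0.275,0.4625,0],"turn_vec":[0,0,0.02]},
    {"d":[-0.35,0.5875,0],"turn_vec":[0,0,0.025]},
    {"d":[-0.4125,0.7,0],"turn_vec":[0,0,0.0275]},
    {"d":[-0.435,0.7363,0],"turn_vec":[-0.0011,0.002,0.0279]},
    {"d":[-0.435,0.7363,0],"turn_vec":[-0.0011,0.002,0.0279]},
  ],
)

```text
clock: 6.2
tcp_pos: [0.6266, 0.0944, 0.1158]
orientation: [-0.006, 0.067, 0.998, 0.002]
wrist_force: [-0.3, -0.2, 0.1]
finger_gap: 0.0281
grip_force: 39.8
```

```bash
python3 -c "
from h import *
plan((.630,.0915,.012,172.2))
p=shot('wrist','w3')
for l,z in dict(three_bay_tray=.009,clay_block=.055,tape_roll=.019).items():
    for o in find(p,l)[:2]: print(l,o['confidence'],o['box'],rect(p,o['region'],z))
"
```

```text
psi 172.32 tcp [0.6266 0.0944 0.1158]
[-0.005  -0.0028  0.1038  0.0033 -0.0117  0.0021]
three_bay_tray 0.89 [102.2, 82.9, 322.1, 321.9] (array([621.7,  47.8]), array([152.2, 189.8]), 81.7)
clay_block 0.59 [1.4, 239.3, 96.6, 379.9] (array([664.8, -69. ]), array([ 61.4, 119. ]), 69.9)
tape_roll 0.84 [0.0, 128.2, 43.7, 221.7] (array([575.8, -81.3]), array([29.4, 65.8]), 69.0)
```

View pics/w3.png

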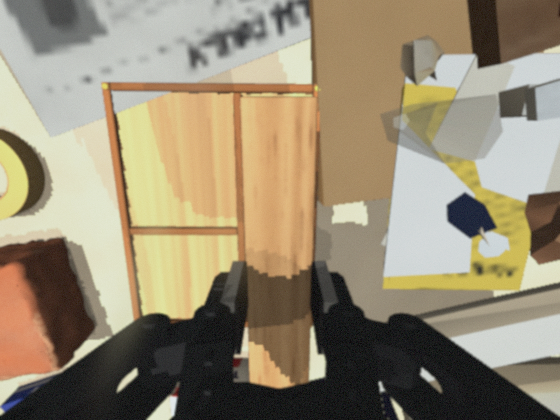

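The lath (240–315 px wide) hangs squarely over the long bay, so I'm lowering it in two stages.

In the tool's units: 0.083 m / 0.4 = 0.2075, 0.07 m / 0.4 = 0.175.

Request:
drive_effector(
  segments=[
    {"d":[-0.0075,-0.0075,0.1]},
    {"d":[-0.01,-0.0075,0.175]},
    {"d":[-0.01,-0.0075,0.2075]},
    {"d":[-0.01,-0.0075,0.2075]},
    {"d":[-0.01,-0.0075,0.2075]},
  ],
)

```text
clock: 7.02
tcp_pos: [0.6313, 0.0899, 0.0367]
orientation: [-0.003, 0.068, 0.998, 0.002]
wrist_force: [0.3, -0.2, 0.2]
finger_gap: 0.0285
grip_force: 39.8
```

```bash
python3 -c "
from h import *
plan((.630,.0915,.0115,172.2))"
```

```text
psi 172.17 tcp [0.6313 0.0899 0.0367]
[ 0.0013  0.0013  0.0252  0.0043 -0.006  -0.0005]
```

In the tool's units: 0.025 m / 0.4 = 0.0625, 0.0235 m / 0.4 = 0.0588.

Request:
drive_effector(
  segments=[
    {"d":[0,0.0025,0.0375]},
    {"d":[0,0.0025,0.05]},
    {"d":[0,0.0025,0.0588]},
    {"d":[0,0.0025,0.0625]},
    {"d":[0,0.0025,0.0625]},
  ],
)

```text
clock: 7.65
tcp_pos: [0.6302, 0.0914, 0.0107]
orientation: [-0.004, 0.068, 0.998, 0.002]
wrist_force: [-2.3, 0.4, 2.8]
finger_gap: 0.0284
grip_force: 40.2
```

In the tool's units: -0.11 m / 0.4 = -0.275, -0.08 m / 0.4 = -0.2.

Request:
drive_effector(
  segments=[
    {},
    {},
    {"d":[0,0,-0.0125]},
    {"d":[0,0,-0.075]},
    {"d":[0,0,-0.2]},
    {"d":[0,0,-0.275]},
    {"d":[0,0,-0.275]},
  ],
  finger_gap=0.05,
)

```text
clock: 8.52
tcp_pos: [0.6335, 0.0908, 0.124]
orientation: [-0.001, 0.068, 0.998, 0.003]
wrist_force: [-0.1, -0.3, -0.4]
finger_gap: 0.0498
grip_force: 0.0
```

```bash
python3 -c "
from h import *
p=shot('wrist','w4')
for l,z in dict(lath=.016,three_bay_tray=.009).items():
    for o in find(p,l)[:2]: print(l,o['confidence'],o['box'],rect(p,o['region'],z))
p=shot('top')
for l,z in dict(lath=.016,tape_roll=.019,bead_dish=.017,clay_block=.055).items():
    for o in find(p,l)[:1]: print(l,o['confidence'],o['box'],rect(p,o['region'],z))
plan((.6,0,.12,174),(.568,-.112,.12,180),(.568,-.112,.0,180))
"
```

```text
lath 0.93 [256.4, 100.3, 300.7, 298.9] (array([630.,  91.]), array([ 29.8, 160. ]), 82.3)
lath 0.7 [2.4, 114.3, 52.9, 208.1] (array([576. , -87.2]), array([35.2, 68. ]), 68.3)
three_bay_tray 0.97 [107.5, 69.4, 325.1, 313.2] (array([624.8,  47.6]), array([153.5, 196.5]), 81.9)
three_bay_tray 0.32 [2.9, 114.9, 52.7, 209.3] (array([576.7, -92.3]), array([36.6, 69.8]), 68.3)
lath 0.83 [160.1, 174.3, 178.4, 238.3] (array([586.3,  97.1]), array([32.3, 74. ]), 81.9)
tape_roll 0.8 [235.5, 214.3, 261.0, 242.4] (array([ 568.3, -109.7]), array([66. , 63.8]), 44.3)
clay_block 0.88 [233.7, 171.7, 257.8, 208.9] (array([ 664.2, -109.6]), array([64.8, 93.8]), 89.5)
psi 172.19 tcp [0.6304 0.0907 0.119 ]
[ 0.0178 -0.094  -0.0011  0.0038 -0.0102 -0.0316]
[ 0.0343 -0.2093 -0.0014  0.0043 -0.01   -0.1363]
[ 0.0331 -0.2098  0.1186  0.0043 -0.01   -0.1363]
```

View pics/w4.png

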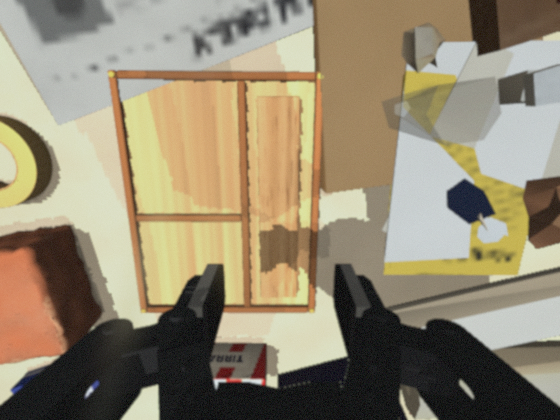

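In the tool's units: -0.209 m / 0.4 = -0.5225, -0.18 m / 0.4 = -0.45, -0.136 rad / 4 = -0.034.

Request:
drive_effector(
  segments=[
    {"d":[0.0125,-0.075,0],"turn_vec":[0,0,-0.0075]},
    {"d":[0.03,-0.2,0],"turn_vec":[0,0,-0.015]},
    {"d":[0.05,-0.325,0],"turn_vec":[0,0,-0.0225]},
    {"d":[0.07,-0.45,0],"turn_vec":[0,0,-0.03]},
    {"d":[0.085,-0.5225,0],"turn_vec":[0.001,-0.0025,-0.034]},
    {"d":[0.085,-0.5225,0],"turn_vec":[0.001,-0.0025,-0.034]},
    {"d":[0.085,-0.5225,0],"turn_vec":[0.001,-0.0025,-0.034]},
  ],
  finger_gap=0.085,
)

```text
clock: 9.8
tcp_pos: [0.569, -0.1114, 0.1195]
orientation: [0.001, 0.0, 1.0, 0.0]
wrist_force: [0.7, -0.1, 0.2]
finger_gap: 0.0852
grip_force: 0.0
```

```bash
python3 -c "
from h import *
p=shot('wrist','w5')
for l,z in dict(tape_roll=.019,clay_block=.055,bead_dish=.017).items():
    for o in find(p,l)[:2]: print(l,o['confidence'],o['box'],rect(p,o['region'],z))
plan((.568,-.111,.0,180))
"
```

```text
tape_roll 0.83 [239.7, 165.4, 324.2, 253.0] (array([ 567.3, -110.9]), array([67.3, 65. ]), 30.6)
clay_block 0.71 [242.5, 269.2, 326.1, 388.6] (array([ 647.5, -107.6]), array([98. , 58.1]), 1.3)
bead_dish 0.68 [85.1, 240.8, 157.3, 308.0] (array([ 618.9, -236.5]), array([45.3, 57.8]), 38.0)
psi -179.93 tcp [ 0.5693 -0.1107  0.1196]
[ 0.0016 -0.0004  0.1196  0.0005  0.002   0.0013]
```

In the tool's units: 0.117 m / 0.4 = 0.2925, 0.002 m / 0.4 = 0.005.

Request:
drive_effector(
  segments=[
    {"d":[0.005,0,0.125]},
    {"d":[0.005,0,0.225]},
    {"d":[0.005,0,0.275]},
    {"d":[0.005,0,0.2925]},
    {"d":[0.005,0,0.2925]},
  ],
)

```text
clock: 10.62
tcp_pos: [0.5675, -0.1112, 0.0027]
orientation: [0.001, -0.0, 1.0, 0.0]
wrist_force: [-0.0, -0.6, 0.9]
finger_gap: 0.085
grip_force: 0.0
```

Request:
drive_effector(
  segments=[
    {},
    {},
    {},
    {},
  ],
  finger_gap=0.055,
  force=40,
)

```text
clock: 11.12
tcp_pos: [0.5684, -0.1119, 0.0044]
orientation: [0.002, 0.0, 1.0, -0.0]
wrist_force: [-0.5, 2.0, 5.9]
finger_gap: 0.0626
grip_force: 43.8
```

In the tool's units: -0.1 m / 0.4 = -0.25, -0.06 m / 0.4 = -0.15.

Request:
drive_effector(
  segments=[
    {"d":[0,0,-0.05]},
    {"d":[0,0,-0.15]},
    {"d":[0,0,-0.25]},
    {"d":[0,0,-0.25]},
  ],
)

```text
clock: 11.62
tcp_pos: [0.5699, -0.1128, 0.107]
orientation: [0.005, 0.0, 1.0, -0.001]
wrist_force: [-0.4, -0.3, -1.0]
finger_gap: 0.0625
grip_force: 44.2
```

```bash
python3 -c "
from h import *
plan((.580,.0245,.1,172.2))"
```

```text
psi 179.98 tcp [ 0.5699 -0.1128  0.107 ]
[-0.0099  0.1373  0.0068 -0.0017  0.01    0.1358]
```

In the tool's units: 0.137 m / 0.4 = 0.3425, -0.01 m / 0.4 = -0.025, 0.01 rad / 4 = 0.0025.

Request:
drive_effector(
  segments=[
    {"d":[-0.005,0.075,0],"turn_vec":[0,0,0.0075]},
    {"d":[-0.0125,0.1875,0],"turn_vec":[0,0.0013,0.02]},
    {"d":[-0.02,0.3,0],"turn_vec":[0,0.0025,0.03]},
    {"d":[-0.025,0.3425,0.05],"turn_vec":[-0.0005,0.0025,0.034]},
    {"d":[-0.025,0.3425,0.125],"turn_vec":[-0.0005,0.0025,0.034]},
    {"d":[-0.025,0.3425,0.175],"turn_vec":[-0.0005,0.0025,0.034]},
    {"d":[-0.025,0.3425,0.175],"turn_vec":[-0.0005,0.0025,0.034]},
  ],
)

```text
clock: 12.5
tcp_pos: [0.5749, 0.0256, 0.0303]
orientation: [-0.006, 0.068, 0.998, 0.001]
wrist_force: [0.1, -0.4, -0.5]
finger_gap: 0.0627
grip_force: 44.1
```

```bash
python3 -c "
from h import *
plan((.580,.0245,.0085,172.2))
p=shot('wrist','w6')
for l,z in dict(tape_roll=.05,three_bay_tray=.009).items():
    for o in find(p,l)[:2]: print(l,o['confidence'],o['box'],rect(p,o['region'],z))
"
```

```text
psi 172.2 tcp [0.5749 0.0256 0.0303]
[-0.0054 -0.0004  0.0218  0.0017 -0.0131 -0.    ]
tape_roll 0.21 [14.2, 378.5, 135.3, 420.0] (array([618.5, -53.7]), array([13.7, 12.9]), 81.0)
three_bay_tray 0.72 [382.0, 194.6, 462.5, 420.0] (array([589.2,  98. ]), array([35.1, 80.2]), 82.4)
three_bay_tray 0.71 [182.6, 158.1, 497.7, 419.4] (array([574.5,  54.3]), array([151.7,  97.4]), 81.6)
```

View pics/w6.png

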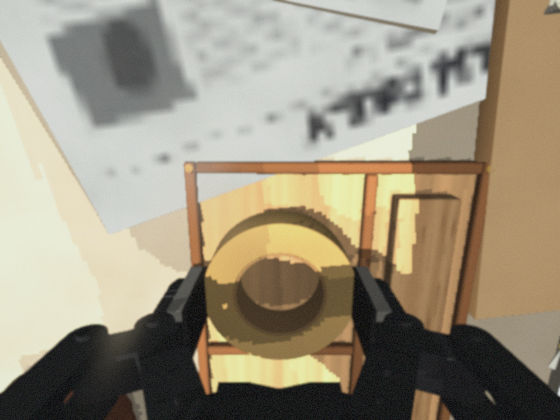

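The tape sits over its bay, centred at about (282,290) px between the walls at 195 and 365. Next I lower it.

In the tool's units: 0.019 m / 0.4 = 0.0475, -0.003 m / 0.4 = -0.0075, -0.005 rad / 4 = -0.0013.

Request:
drive_effector(
  segments=[
    {"d":[-0.005,0,0.025],"turn_vec":[0,-0.0013,0]},
    {"d":[-0.0075,0,0.0375],"turn_vec":[0,-0.0013,0]},
    {"d":[-0.0075,0,0.0475],"turn_vec":[0,-0.0013,0]},
    {"d":[-0.0075,0,0.0475],"turn_vec":[0,-0.0013,0]},
    {"d":[-0.0075,0,0.0475],"turn_vec":[0,-0.0013,0]},
  ],
)

```text
clock: 13.28
tcp_pos: [0.5801, 0.0249, 0.0138]
orientation: [-0.001, 0.068, 0.998, 0.001]
wrist_force: [0.3, 0.1, -0.6]
finger_gap: 0.0626
grip_force: 44.1
```

In the tool's units: 0.005 m / 0.4 = 0.0125, 0.003 m / 0.4 = 0.0075.

Request:
drive_effector(
  segments=[
    {"d":[0,0,0.0075]},
    {"d":[0,0,0.0125]},
    {"d":[0,0,0.0125]},
    {"d":[0,0,0.0125]},
  ],
)

```text
clock: 13.78
tcp_pos: [0.58, 0.025, 0.0087]
orientation: [-0.001, 0.068, 0.998, 0.001]
wrist_force: [-0.2, 0.2, 0.1]
finger_gap: 0.0626
grip_force: 44.2
```

In the tool's units: 0.002 m / 0.4 = 0.005.

Request:
drive_effector(
  segments=[
    {"d":[0,0,0.005]},
    {"d":[0,0,0.005]},
    {"d":[0,0,0.005]},
  ],
)

```text
clock: 14.15
tcp_pos: [0.5801, 0.025, 0.0084]
orientation: [-0.001, 0.068, 0.998, 0.001]
wrist_force: [-4.7, -0.2, 12.5]
finger_gap: 0.0625
grip_force: 45.4
```

Request:
drive_effector(
  segments=[
    {},
    {},
    {},
    {"d":[0,0,-0.075]},
    {"d":[0,0,-0.175]},
    {"d":[0,0,-0.275]},
    {"d":[0,0,-0.275]},
    {"d":[0,0,-0.275]},
  ],
  finger_gap=0.076,
)

```text
clock: 15.15
tcp_pos: [0.58, 0.0247, 0.1162]
orientation: [-0.002, 0.068, 0.998, 0.001]
wrist_force: [-0.4, 0.8, 0.2]
finger_gap: 0.0756
grip_force: 0.0
```

```bash
python3 -c "
from h import *
p=shot('wrist','w7')
for l,z in dict(tape_roll=.023,three_bay_tray=.009,lath=.016,clay_block=.055).items():
    for o in find(p,l)[:1]: print(l,o['confidence'],o['box'],rect(p,o['region'],z))
plan((.6232,-.236,.12,180),(.665,-.11,.12,182))
"
```

```text
tape_roll 0.7 [235.4, 169.4, 325.2, 259.8] (array([579.1,  24.5]), array([67.7, 65.5]), 19.9)
three_bay_tray 0.94 [215.6, 136.4, 425.9, 361.0] (array([624.4,  47.1]), array([152.4, 196.6]), 81.9)
lath 0.96 [344.4, 160.4, 400.5, 349.3] (array([627.8,  89.9]), array([ 34.2, 160.3]), 82.3)
clay_block 0.57 [63.5, 278.5, 189.7, 418.0] (array([615.9, -94.5]), array([29.9, 78.8]), 32.9)
psi 172.19 tcp [0.5796 0.0248 0.1154]
[-0.0787 -0.2524 -0.0055  0.0022 -0.0053 -0.1363]
[-0.1029 -0.1219 -0.0053  0.0023 -0.0052 -0.1712]
```

View pics/w7.png

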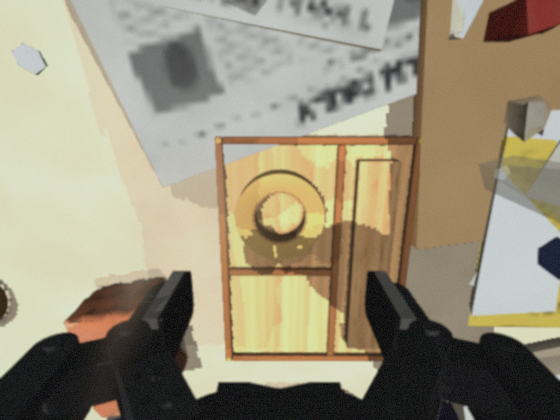

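The tape lies flat in its bay at (280,213) px and the lath is unchanged. Next is the clay block.

In the tool's units: -0.122 m / 0.4 = -0.305, -0.103 m / 0.4 = -0.2575, -0.17 rad / 4 = -0.0425.

Request:
drive_effector(
  segments=[
    {"d":[-0.05,-0.0625,0],"turn_vec":[0,0,-0.0075]},
    {"d":[-0.125,-0.15,-0.025],"turn_vec":[0,0,-0.02]},
    {"d":[-0.2,-0.2375,-0.0375],"turn_vec":[0,0,-0.0325]},
    {"d":[-0.2575,-0.305,-0.05],"turn_vec":[0.0005,-0.0013,-0.0425]},
    {"d":[-0.2575,-0.305,-0.05],"turn_vec":[0.0005,-0.0013,-0.0425]},
    {"d":[-0.2575,-0.305,-0.05],"turn_vec":[0.0005,-0.0013,-0.0425]},
  ],
  finger_gap=0.085,
)

```text
clock: 16.15
tcp_pos: [0.665, -0.1097, 0.1351]
orientation: [0.0, -0.017, 1.0, 0.001]
wrist_force: [-0.6, -0.6, -0.0]
finger_gap: 0.085
grip_force: 0.0
```

```bash
python3 -c "
from h import *
p=shot('wrist','w8')
for l,z in dict(clay_block=.055,bead_dish=.017).items():
    for o in find(p,l)[:1]: print(l,o['confidence'],o['box'],rect(p,o['region'],z))
plan((.665,-.11,.016,182))
i=p['image'].copy()
"
```

```text
clay_block 0.71 [240.5, 155.4, 328.2, 282.8] (array([ 664.2, -107.2]), array([94.1, 58.3]), 1.7)
bead_dish 0.61 [72.4, 107.6, 146.5, 185.4] (array([ 623.7, -236.3]), array([54.2, 53.1]), 64.7)
psi -178.0 tcp [ 0.6652 -0.1089  0.1359]
[ 3.000e-04 -1.100e-03  1.199e-01  6.000e-04  1.000e-03 -1.000e-04]
```

View pics/w8.png

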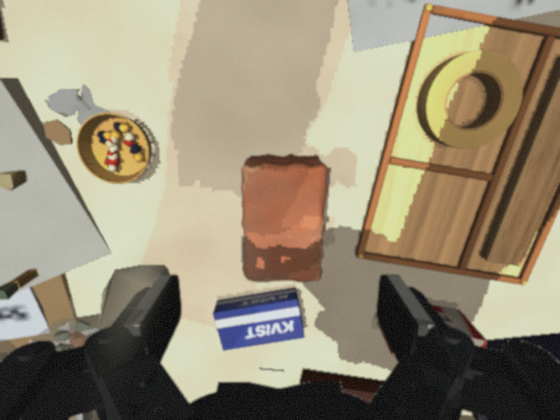

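Clay block is at (240–328, 155–283) px, centred between the open fingers, so I descend.

In the tool's units: 0.12 m / 0.4 = 0.3, 0.11 m / 0.4 = 0.275.

Request:
drive_effector(
  segments=[
    {"d":[0.0025,0,0.1]},
    {"d":[0.0025,0,0.2]},
    {"d":[0.0025,0,0.275]},
    {"d":[0.0025,0,0.3]},
    {"d":[0.0025,0,0.3]},
  ],
)

```text
clock: 16.92
tcp_pos: [0.6648, -0.1096, 0.0161]
orientation: [0.001, -0.017, 1.0, 0.0]
wrist_force: [-0.2, -0.3, 1.0]
finger_gap: 0.0853
grip_force: 0.0
```

Request:
drive_effector(
  segments=[
    {},
    {},
    {},
    {},
  ],
  finger_gap=0.045,
  force=80,
)

```text
clock: 17.42
tcp_pos: [0.6667, -0.1103, 0.0185]
orientation: [0.003, -0.017, 1.0, -0.0]
wrist_force: [-1.1, 1.2, 6.2]
finger_gap: 0.0604
grip_force: 88.9
```

Request:
drive_effector(
  segments=[
    {"d":[0,0,-0.075]},
    {"d":[0,0,-0.2]},
    {"d":[0,0,-0.3]},
    {"d":[0,0,-0.3]},
    {"d":[0,0,-0.3]},
  ],
)

```text
clock: 18.05
tcp_pos: [0.664, -0.1102, 0.1347]
orientation: [0.0, -0.017, 1.0, 0.0]
wrist_force: [-0.8, 0.2, -4.4]
finger_gap: 0.0599
grip_force: 88.5
```

```bash
python3 -c "
from h import *
plan((.58,-.23,.135,179),(.487,-.354,.135,176.4))"
```

```text
psi -178.08 tcp [ 0.664  -0.1102  0.1347]
[ 8.80e-02 -1.17e-01 -3.00e-04  5.00e-04  1.00e-04  5.09e-02]
[ 1.851e-01 -2.378e-01 -4.000e-04  5.000e-04  1.000e-04  9.630e-02]
```

In the tool's units: -0.238 m / 0.4 = -0.595, 0.115 m / 0.4 = 0.2875, 0.096 rad / 4 = 0.024.

Request:
drive_effector(
  segments=[
    {"d":[0.0375,-0.05,0],"turn_vec":[0,0,0.0025]},
    {"d":[0.1125,-0.145,0],"turn_vec":[0,0,0.0075]},
    {"d":[0.2,-0.25,0],"turn_vec":[0,0,0.0125]},
    {"d":[0.2875,-0.3625,0],"turn_vec":[0,0,0.0175]},
    {"d":[0.375,-0.475,0],"turn_vec":[0,0,0.0225]},
    {"d":[0.4375,-0.5625,0],"turn_vec":[0,0,0.024]},
    {"d":[0.4625,-0.595,0],"turn_vec":[0,0,0.024]},
    {"d":[0.4625,-0.595,0],"turn_vec":[0,0,0.024]},
  ],
)

```text
clock: 19.05
tcp_pos: [0.4863, -0.3548, 0.1344]
orientation: [0.0, 0.032, 0.999, 0.001]
wrist_force: [0.0, 1.7, -3.9]
finger_gap: 0.0604
grip_force: 88.2
```

Request:
drive_effector(
  segments=[
    {"d":[0,0,0.05]},
    {"d":[0,0,0.125]},
    {"d":[0,0,0.175]},
    {"d":[0,0,0.175]},
  ],
)

```text
clock: 19.55
tcp_pos: [0.4873, -0.3515, 0.0634]
orientation: [-0.001, 0.03, 1.0, 0.002]
wrist_force: [-0.6, 0.2, -4.9]
finger_gap: 0.0601
grip_force: 88.1
```

```bash
python3 -c "
from h import *
plan((.487,-.354,.0225,176.4))
p=shot('wrist','w9')"
```

```text
psi 176.54 tcp [ 0.4873 -0.3515  0.0634]
[ 0.0001 -0.0027  0.0409  0.004  -0.0018  0.0025]
```

View pics/w9.png

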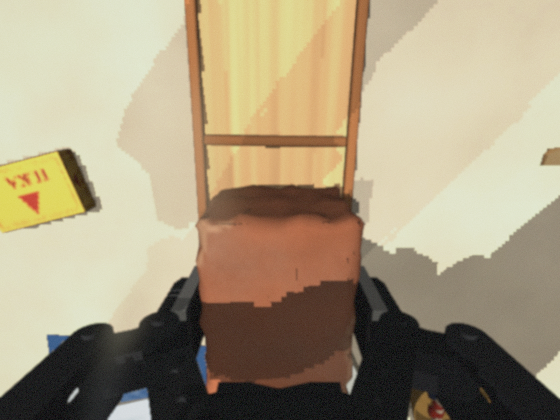

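The block is centred laterally in the bay (walls at 200 and 352 px) and short of the divider at row 140. Lowering it.

In the tool's units: 0.0415 m / 0.4 = 0.1038, 0.04 m / 0.4 = 0.1.

Request:
drive_effector(
  segments=[
    {"d":[0,-0.005,0.0375]},
    {"d":[0,-0.005,0.075]},
    {"d":[0,-0.005,0.09]},
    {"d":[0,-0.005,0.1]},
    {"d":[0,-0.005,0.1038]},
    {"d":[0,-0.005,0.1038]},
  ],
)

```text
clock: 20.35
tcp_pos: [0.4882, -0.3565, 0.0245]
orientation: [0.001, 0.031, 1.0, -0.0]
wrist_force: [-0.8, -0.1, -3.6]
finger_gap: 0.0603
grip_force: 88.2
```

In the tool's units: 0.004 m / 0.4 = 0.01, 0.002 m / 0.4 = 0.005.

Request:
drive_effector(
  segments=[
    {"d":[0,0.005,0.005]},
    {"d":[0,0.005,0.01]},
    {"d":[0,0.005,0.01]},
    {"d":[0,0.005,0.01]},
  ],
)

```text
clock: 20.85
tcp_pos: [0.4886, -0.3546, 0.0225]
orientation: [0.002, 0.031, 1.0, -0.001]
wrist_force: [-3.3, 2.2, 9.2]
finger_gap: 0.0601
grip_force: 89.7
```

Contact with the floor. Release and retreat.

In the tool's units: -0.12 m / 0.4 = -0.3, -0.08 m / 0.4 = -0.2.

Request:
drive_effector(
  segments=[
    {},
    {},
    {},
    {"d":[0,0,-0.075]},
    {"d":[0,0,-0.2]},
    {"d":[0,0,-0.3]},
    {"d":[0,0,-0.3]},
    {"d":[0,0,-0.3]},
  ],
  finger_gap=0.08,
)

```text
clock: 21.85
tcp_pos: [0.4878, -0.3541, 0.1397]
orientation: [0.001, 0.031, 1.0, 0.0]
wrist_force: [0.3, 1.4, -0.8]
finger_gap: 0.08
grip_force: 0.0
```

```bash
python3 -c "
from h import *
p=shot('wrist','w10')
for l,z in dict(clay_block=.059,two_bay_tray=.009).items():
    for o in find(p,l)[:1]: print(l,o['confidence'],o['box'],rect(p,o['region'],z))
plan((.6235,-.236,.12,180))"
```

```text
clay_block 0.77 [233.7, 151.7, 324.5, 280.2] (array([ 486.7, -355.4]), array([58.9, 94.3]), 86.8)
two_bay_tray 0.77 [215.0, 0.0, 347.4, 269.3] (array([ 444.1, -350.9]), array([ 94.2, 206.3]), 85.7)
psi 176.43 tcp [ 0.4872 -0.3536  0.1386]
[-0.1287  0.1258  0.0188  0.0022 -0.0002 -0.0623]
```

View pics/w10.png

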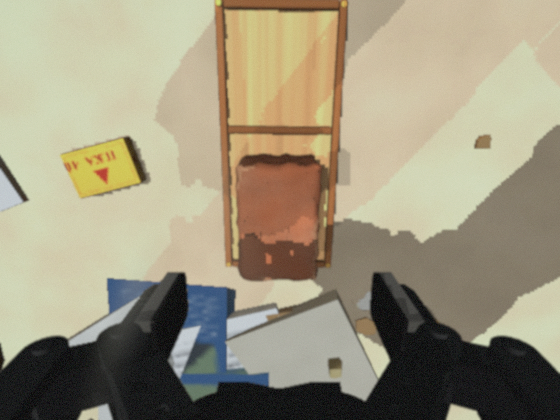

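The clay sits in the larger bay, about 2 mm off the bay centre, with clear margin at the divider (row 130). On to the dish.

In the tool's units: -0.129 m / 0.4 = -0.3225, 0.126 m / 0.4 = 0.315, -0.06 rad / 4 = -0.015.

Request:
drive_effector(
  segments=[
    {"d":[-0.0625,0.0625,0],"turn_vec":[0,0,-0.005]},
    {"d":[-0.1625,0.1575,0.0125],"turn_vec":[0,0,-0.01]},
    {"d":[-0.2625,0.25,0.025],"turn_vec":[0,0,-0.015]},
    {"d":[-0.3225,0.315,0.045],"turn_vec":[0.0005,0,-0.015]},
    {"d":[-0.3225,0.315,0.045],"turn_vec":[0.0005,0,-0.015]},
    {"d":[-0.3225,0.315,0.045],"turn_vec":[0.0005,0,-0.015]},
  ],
  finger_gap=0.08,
)

```text
clock: 22.75
tcp_pos: [0.6238, -0.2365, 0.1215]
orientation: [-0.0, 0.001, 1.0, -0.001]
wrist_force: [-0.2, 0.4, 0.4]
finger_gap: 0.0799
grip_force: 0.0
```

```bash
python3 -c "
from h import *
p=shot('wrist','w11')
for o in find(p,'bead_dish')[:2]: print(o['confidence'],o['box'],rect(p,o['region'],.017))
plan((.6235,-.236,.003,180))"
```

```text
0.78 [239.6, 173.7, 312.2, 244.8] (array([ 623.2, -237.9]), array([53.1, 52. ]), 5.8)
psi 179.79 tcp [ 0.6238 -0.2375  0.1223]
[ 0.0004  0.0017  0.1193 -0.0018  0.0013 -0.0037]
```

View pics/w11.png

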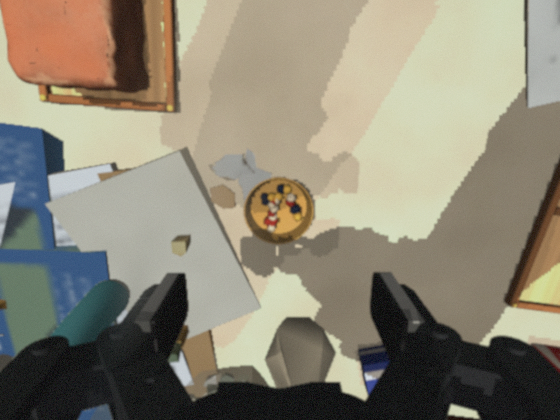

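The dish is at (280,210) px. There's a pebble and a scrap at its left, where a finger would land, and a vase below at (300,345). I'll turn the closing axis by 0.96 rad so both fingers come down on bare table.

The rows are not in the units I measure in: shifts go in shares of 0.4 m and turns go in shares of 4 rad. I convert before sending: 0.05 m / 0.4 = 0.125, 0.045 m / 0.4 = 0.1125, -0.96 rad / 4 = -0.24.

Request:
drive_effector(
  segments=[
    {"d":[0,0,0.025],"turn_vec":[0,0,-0.04]},
    {"d":[0,0,0.05],"turn_vec":[0,0,-0.08]},
    {"d":[0,0,0.075],"turn_vec":[0,0,-0.12]},
    {"d":[0,0,0.1],"turn_vec":[0,0,-0.16]},
    {"d":[0,0,0.1125],"turn_vec":[0,0,-0.2]},
    {"d":[0,0,0.125],"turn_vec":[0,0,-0.24]},
    {"d":[0,0,0.125],"turn_vec":[0,0,-0.24]},
    {"d":[0,0,0.125],"turn_vec":[0,0,-0.24]},
  ],
  finger_gap=0.068,
)

```text
clock: 23.85
tcp_pos: [0.6245, -0.2375, 0.073]
orientation: [0.001, -0.459, 0.888, -0.002]
wrist_force: [0.8, -0.1, -0.2]
finger_gap: 0.0683
grip_force: 0.0
```

```bash
python3 -c "
from h import *
plan((.6232,-.2372,.003,235))
p=shot('wrist','w12')
for o in find(p,'bead_dish')[:2]: print(o['confidence'],o['box'],rect(p,o['region'],.017))"
```

```text
psi -125.34 tcp [ 0.6245 -0.2375  0.073 ]
[ 0.0005  0.0014  0.07   -0.0033 -0.0003 -0.006 ]
0.91 [233.2, 188.6, 322.1, 275.7] (array([ 623.6, -238.1]), array([54. , 52.9]), 73.2)
```

View pics/w12.png

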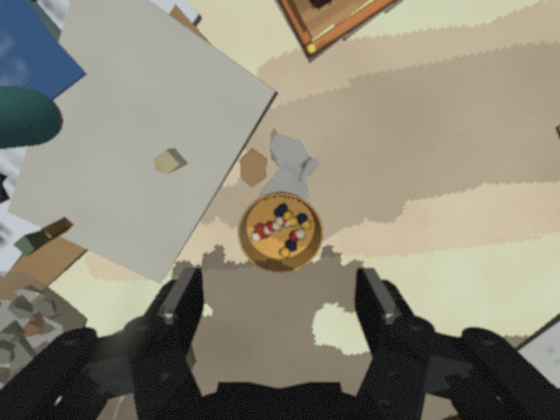

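Both sides of the dish (280,232) are now clear, with the sheet edge just outside at about x=200. Gripping.

In the tool's units: 0.069 m / 0.4 = 0.1725, 0.066 m / 0.4 = 0.165.

Request:
drive_effector(
  segments=[
    {"d":[0.0025,0,0.075]},
    {"d":[0.0025,0,0.1375]},
    {"d":[0.0025,0,0.165]},
    {"d":[0.0025,0,0.1725]},
    {"d":[0.0025,0,0.1725]},
  ],
)

```text
clock: 24.58
tcp_pos: [0.6248, -0.2379, 0.0043]
orientation: [0.001, -0.461, 0.888, -0.002]
wrist_force: [-0.2, 0.2, 0.3]
finger_gap: 0.0682
grip_force: 0.0
```

Request:
drive_effector(
  segments=[
    {},
    {},
    {},
    {},
  ],
  finger_gap=0.042,
  force=30,
)

```text
clock: 25.08
tcp_pos: [0.6251, -0.238, 0.0053]
orientation: [0.001, -0.461, 0.888, -0.002]
wrist_force: [-1.1, 1.1, 6.2]
finger_gap: 0.0505
grip_force: 30.8
```

Request:
drive_effector(
  segments=[
    {"d":[0,0,-0.075]},
    {"d":[0,0,-0.2]},
    {"d":[0,0,-0.3]},
    {"d":[0,0,-0.3]},
  ],
)

```text
clock: 25.58
tcp_pos: [0.6267, -0.2388, 0.1286]
orientation: [0.003, -0.461, 0.888, -0.005]
wrist_force: [0.0, -0.3, -0.3]
finger_gap: 0.0508
grip_force: 31.6
```

```bash
python3 -c "
from h import *
plan((.386,-.347,.12,180))"
```

```text
psi -125.13 tcp [ 0.6267 -0.2388  0.1286]
[ 0.227   0.1347  0.0068 -0.0102  0.0062  0.9577]
```

In the tool's units: 0.227 m / 0.4 = 0.5675, 0.215 m / 0.4 = 0.5375, 0.958 rad / 4 = 0.2395.

Request:
drive_effector(
  segments=[
    {"d":[0.0625,0.0375,0],"turn_vec":[0,0,0.03]},
    {"d":[0.1625,0.095,0],"turn_vec":[0,0,0.07]},
    {"d":[0.2625,0.155,0],"turn_vec":[0,0,0.11]},
    {"d":[0.3625,0.215,0],"turn_vec":[0,0,0.15]},
    {"d":[0.4625,0.275,0],"turn_vec":[0,0,0.19]},
    {"d":[0.5375,0.32,0],"turn_vec":[0,0,0.225]},
    {"d":[0.5675,0.3368,0],"turn_vec":[-0.0013,0.0008,0.2395]},
    {"d":[0.5675,0.3368,0],"turn_vec":[-0.0013,0.0008,0.2395]},
  ],
)

```text
clock: 26.58
tcp_pos: [0.3829, -0.3457, 0.1228]
orientation: [-0.001, 0.0, 1.0, 0.001]
wrist_force: [0.4, 0.8, -0.1]
finger_gap: 0.0504
grip_force: 31.6
```

Request:
drive_effector(
  segments=[
    {"d":[0,0,0.075]},
    {"d":[0,0,0.15]},
    {"d":[0,0,0.2]},
    {"d":[0,0,0.2]},
    {"d":[0,0,0.2]},
  ],
)

```text
clock: 27.2
tcp_pos: [0.3841, -0.3455, 0.0438]
orientation: [-0.001, -0.001, 1.0, 0.0]
wrist_force: [0.6, 0.2, -1.4]
finger_gap: 0.0504
grip_force: 31.6
```

```bash
python3 -c "
from h import *
plan((.386,-.347,.0095,180))
p=shot('wrist','w13')"
```

```text
psi -179.92 tcp [ 0.3841 -0.3455  0.0438]
[-0.002  -0.0015  0.0343  0.0005 -0.002   0.0014]
```

View pics/w13.png

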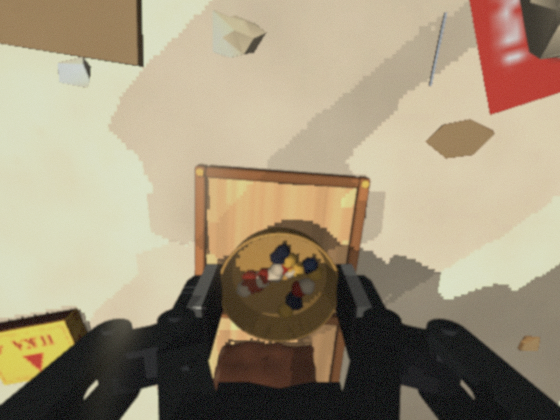

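The dish (280,285) is centred between the bay walls (205–358 px), level and clear of the clay. Lowering to contact.

In the tool's units: 0.034 m / 0.4 = 0.085, 0.031 m / 0.4 = 0.0775.

Request:
drive_effector(
  segments=[
    {"d":[-0.0025,-0.0025,0.0375]},
    {"d":[-0.0025,-0.0025,0.0625]},
    {"d":[-0.0025,-0.0025,0.0775]},
    {"d":[-0.0025,-0.0025,0.085]},
    {"d":[-0.0025,-0.0025,0.085]},
    {"d":[-0.0025,-0.0025,0.085]},
  ],
)

```text
clock: 28.0
tcp_pos: [0.3839, -0.3464, 0.0094]
orientation: [-0.001, 0.0, 1.0, 0.001]
wrist_force: [-1.0, 1.6, 2.4]
finger_gap: 0.0504
grip_force: 31.8
```

In the tool's units: -0.12 m / 0.4 = -0.3, -0.08 m / 0.4 = -0.2.

Request:
drive_effector(
  segments=[
    {},
    {},
    {},
    {"d":[0,0,-0.075]},
    {"d":[0,0,-0.2]},
    {"d":[0,0,-0.3]},
    {"d":[0,0,-0.3]},
    {"d":[0,0,-0.3]},
  ],
  finger_gap=0.068,
)

```text
clock: 29.0
tcp_pos: [0.384, -0.3463, 0.1288]
orientation: [-0.002, 0.0, 1.0, 0.001]
wrist_force: [-0.2, -0.5, -0.1]
finger_gap: 0.0681
grip_force: 0.0
```

```bash
python3 -c "
from h import *
p=shot('wrist','w14')
for l,z in dict(clay_block=.059,two_bay_tray=.009,bead_dish=.021,matchbox=.014).items():
    for o in find(p,l)[:1]: print(l,o['confidence'],o['box'],rect(p,o['region'],z))
p=shot('top')
for l,z in dict(lath=.016,tape_roll=.023,clay_block=.059,matchbox=.014,flat_carton=.022,three_bay_tray=.009,two_bay_tray=.009).items():
    for o in find(p,l)[:1]: print(l,o['confidence'],o['box'],rect(p,o['region'],z))
print(env.get_state()['clock'])"
```

```text
clay_block 0.66 [226.9, 277.4, 313.3, 387.9] (array([ 467.2, -353.9]), array([57.2, 93. ]), 85.9)
two_bay_tray 0.66 [217.1, 142.4, 341.9, 379.5] (array([ 443.2, -351.1]), array([ 95.2, 209.9]), 85.8)
bead_dish 0.98 [243.4, 175.2, 309.8, 243.2] (array([ 382.8, -346.9]), array([52.5, 52.3]), 90.0)
matchbox 0.82 [68.2, 254.1, 149.8, 307.0] (array([ 446.9, -489.6]), array([41.6, 60.5]), 11.3)
lath 0.89 [166.5, 177.6, 181.2, 239.4] (array([629. ,  91.4]), array([ 33.3, 158.7]), 82.8)
tape_roll 0.71 [188.0, 211.9, 208.9, 239.5] (array([580.1,  24.3]), array([66.4, 61. ]), 89.2)
clay_block 0.81 [328.2, 237.1, 356.0, 275.8] (array([ 492.1, -352.7]), array([65.8, 88.4]), 85.9)
matchbox 0.82 [382.0, 262.9, 402.4, 282.2] (array([ 450.7, -490.2]), array([39.7, 56. ]), 10.6)
three_bay_tray 0.77 [154.1, 170.1, 224.8, 246.6] (array([625. ,  47.1]), array([159.7, 197.6]), 83.0)
two_bay_tray 0.77 [320.1, 233.4, 357.2, 303.6] (array([ 459.2, -352.7]), array([101.8, 179.5]), 86.3)
29.65
```

View pics/w14.png

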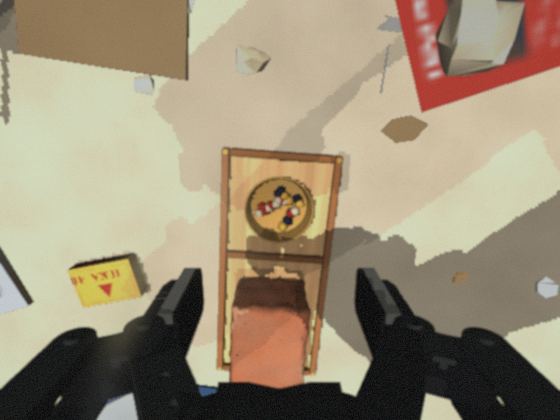

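The dish sits in the smaller bay at (280,210) px and the clay in the larger bay. All four measured positions are within a few mm of their bay centres.

Request:
drive_effector(
  segments=[
    {},
    {},
  ],
)

```text
clock: 29.9
tcp_pos: [0.3843, -0.3466, 0.1293]
orientation: [-0.001, 0.0, 1.0, 0.0]
wrist_force: [-0.1, 0.5, -0.1]
finger_gap: 0.0682
grip_force: 0.0
```

```bash
python3 -c "
from workcell import env
print(env.hand_in())"
```

```text
the job is handed in; nothing more can be done
None
```

I placed all four pieces in their bays, each measured within about 5 mm of its bay centre, and handed the job in at about 30 s; the matchbox re-measured in place, the cartons weren't touched or re-measured, and the hand-in returned no verdict.

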